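# Gauge a snap punch in the taper slot

### The job

Find the shank size of the punch that stands on the white card: stand it in the wide end of the gauge's tapered slot and slide it, upright, towards the narrow end until it wedges. Then let go of it and bring the gauge's sliding marker up against the wedged punch so that the marker shows the reading, and leave both there. Leave the other two punches and everything else where they are.

Things in the scene. Friction and masses are not known exactly. Their poses are not given: they have to be found in the camera images.
- gauge: fixed taper gauge: dark steel base plate (x -95 to 115, y -44 to 71 mm, 6 mm thick) bearing two aluminium cheeks, tops 40 mm above the table, with an open-topped slot between them along the gauge's x. Origin at table height on the slot's centre line where the taper begins; +x to the narrow end, z up. The marker's rail, top 22 mm above the table, is at y = 48 to 62 mm
- slot (a point): the slot's floor (6 mm above the table) on its centre line, where the taper begins; axes as the gauge's. Slot 32 mm wide from x = -42 (open wide end) to 0, then 1 mm narrower every 5 mm, symmetrically, to 10 mm at x = 110. A 16 mm shank wedges with its axis near x = 80, 19 mm near 65, 22 mm near 50 mm; a push of 10 to 18 N wedges it well, a few N may be one cheek only
- marker (a joint): the gauge's sliding marker, m, 0 to 0.14: 0 is fully back at the wide end, growing towards the narrow end (gauge +x); its leading edge is at gauge x = -55 mm + this value. About 1.5 N of friction; stays where it is left
- marker_tip (a point): middle of the flat leading edge (facing the narrow end) of the marker's blade, on the slot's centre line, 45.5 mm above the table; axes as the gauge's. The blade crosses over the slot just above the cheeks (42 to 49 mm above the table, y = -8 to 52 mm, 8 mm long) and meets a punch on its shank
- marker_knob (a point): point on the axis of the marker's upright black knob, 70 mm above the table; knob 14 mm across, from 48 to 88 mm above the table, at gauge y = 55 mm, 25 mm behind the blade's leading edge. Grip it from above or push it from behind
- card: white paper card 80 by 80 mm, flat on the table, under 1 mm thick, fixed; origin at its middle. One punch stands on it, within 15 mm of the middle; the other two stand over 90 mm away
- punch_a_mid (a point): loose upright steel punch, 90 mm tall, 0.18 kg: a round shank 50 mm high, above it a round head 26 mm across and 40 mm high, to be gripped. The three punches have shanks 16, 19 and 22 mm across; which has which is not told. This point is on the axis, 45 mm above the foot; z along the axis
- punch_b_mid (a point): loose upright steel punch, 90 mm tall, 0.18 kg: a round shank 50 mm high, above it a round head 26 mm across and 40 mm high, to be gripped. The three punches have shanks 16, 19 and 22 mm across; which has which is not told. This point is on the axis, 45 mm above the foot; z along the axis
- punch_c_mid (a point): loose upright steel punch, 90 mm tall, 0.18 kg: a round shank 50 mm high, above it a round head 26 mm across and 40 mm high, to be gripped. The three punches have shanks 16, 19 and 22 mm across; which has which is not told. This point is on the axis, 45 mm above the foot; z along the axis
- tin: a round metal rivet tin 40 mm across and 28 mm high, standing among the punches; a bystander, origin under its middle
- ruler: a wooden ruler 300 by 30 by 4 mm lying beyond the gauge's narrow end; a bystander, origin under its middle
- awl: an awl about 150 mm long lying near the robot on its right; a bystander
Things that resemble listed ones, but are neither listed nor needed, are in the scene too. Leave any pink or red look-alike of the part that bears punch_c_mid alone.

How it is judged:
By the outcome, as a careful person would: the job done as asked, in the order asked, and still so for the second after the job is handed in, with the robot touching nothing.
It also fails if it takes over 56 s, if anything falls off the work surface, if the arm or the gripper's body presses on something with over 40 N, if the wrist force passes 120 N, or if a joint passes its speed limit or range.

### The arm

A 6-joint arm with a two-finger parallel gripper is mounted at the origin on the work surface. World frame = base frame: x ahead of the robot, y to its left, z up, the work surface at z = 0. Lengths are in m, angles in rad, forces in N, time in s.
With the tool pointing down it reaches from about 0.35 to 0.85 m from the base axis. Payload 8.1 kg.
Tool frame: the origin (TCP) lies at the very end of the fingers, on their centre line; the grasp point (between the pads) lies 19 mm behind it; x points along the fingers, y is the direction in which the jaws open and shut, and the axes are right-handed (so a half turn about x gives the same grasp; the last joint's range is limited). The gripper opens to 93 mm and grips with 3 to 60 N. Pads are 15 mm wide; open, the fingers measure 128 mm over their backs; the gripper's body (75 mm by 188 mm) begins 65 mm behind the grasp point.
Start: joints at [-1.32, 0.13, 1.488, -0, 1.523, -0.085], TCP at [0.198, -0.566, 0.219] pointing down, gripper open.
Joint ranges: [-2.96, 2.96], [-0.89, 2.26], [0.02, 2.5], [-1.34, 4.48], [0, 2.73], [-2.66, 2.66]. Speed limits (rad/s): [2.39, 2.39, 2.79, 3.14, 3.14, 3.14].

### API

Orientations are given as a rotation vector (axis times angle).
In Python, from plant import * gives the robot as it stands. The module is installed in compiled form; this text tells all that it offers.
- The arm moves only by the tool apply_moves, never from a script. Its argument "series" is a list of rows, each an object with "jaw": the gripper's target within -1 to 1 (shut at 1, half-way at 0, fully open at -1); "linear": the shift along the tool's x, y, z normalised to -1 to 1, where 1 is 0.6 m, a list of three; "roll": the turn about the tool's x normalised to -1 to 1, where 1 is 30 degrees. A call has 1 to 20 rows; each row is the pose to reach, as a shift and turn from the pose measured when the call began, along the tool's axes at that moment; what a row does not reach only later rows make up. A row lasts 1/8 s, in which the tool goes at most 62.5 mm and 10.7 degrees, less where a joint would pass 70% of its speed; a pose out of reach is approached as far as the arm can. A call with a number of a shift or a turn outside -1 to 1 is refused whole. A call with a gripper value outside its range is refused whole. The fingers move at their own pace and stop on an object; "force" is the grip in N (left out, the last holds). Time passes only in rows, so rows that repeat a pose let the fingers close. It gives the time, the measured TCP pose, the force and the opening at its end, in the units of the state.
- read_state(): the state, without advancing time (a new reading comes with each control period).
- read_camera(name): name is "scene" or "top" or "wrist"; returns a dict with "pixels" (384x512x3 uint8, blue, green, red), "intrinsics" (3x3 intrinsics, pixels), "rvec" (rotation vector, rad) and "tvec" (3), from world to camera coordinates, as OpenCV has them; the wrist camera has in their place "tool_from_camera" (4x4, takes a point from camera to tool coordinates, whose origin is the TCP and whose axes are the tool frame's). Camera axes: x right, y down, z forward; pixel columns grow to the right and rows downward; lengths in m; the calibration is good to about 2 mm. A picture is of the moment at which its call begins: read the wrist's pose just before it. There is no depth.
- close_job(): hands the job in, once; it reports no verdict.
The state is a dict: "t": time; "q": joint angles; "dq": joint speeds; "joint_torque": joint torques, N m; "tool_pos": TCP position; "orientation": TCP orientation; "force": force on the tool from outside, world axes, zero at the start; "wrist_torque": the same for the moment, N m; "opening": finger opening in m.
Only numpy, scipy, OpenCV 4.12 (cv2) and the standard library are available. Lean on these libraries where they do the work, as an engineer would, in place of code of your own. Each camera call takes 0.05 s, during which the arm holds its last target. There are 200 camera calls.

## Working session

There is one attempt and no reset: what is moved stays moved. The work goes in short steps, Python scripts to look and compute and a tool call to move; the robot and the scene stay as the last step left them, time stands still between calls to the robot, and variables do not carry over. Pictures are saved under pics/ and viewed, about 8 in all and at most 12, crops included, and the job is handed in when it is done.

Besides the shell and the picture viewer there is one more tool, called as name(argument=value, ...) on one line, values as JSON. apply_moves: Moves the arm, as the interface text tells. Its arguments: {"type":"object","properties":{"series":{"type":"array"},"force":{"type":"number"}},"required":["series"]}

```bash
mkdir -p pics
cat > h.py <<'E'
from plant import *
import numpy as np, cv2
from scipy.spatial.transform import Rotation as R
def cam(n):
    s=read_state(); c=read_camera(n); 
    if n=='wrist':
        T=np.eye(4);T[:3,:3]=R.from_rotvec(s['orientation']).as_matrix();T[:3,3]=s['tool_pos']
        W=np.linalg.inv(T@np.array(c['tool_from_camera']))
    else:
        W=np.eye(4);W[:3,:3]=R.from_rotvec(np.ravel(c['rvec'])).as_matrix();W[:3,3]=np.ravel(c['tvec'])
    return np.array(c['pixels']),np.array(c['intrinsics']),W
def back(K,W,uv,z):
    C=np.linalg.inv(W); d=C[:3,:3]@np.linalg.inv(K)@np.array([*uv,1.]); o=C[:3,3]
    return o+d*(z-o[2])/d[2]
def proj(K,W,p):
    q=K@(W[:3,:3]@np.asarray(p,float)+W[:3,3]); return q[:2]/q[2]
E
python3 - <<'E'
from h import *
print(read_state())
for n in('scene','top'):
    p,K,W=cam(n); cv2.imwrite(f'pics/{n}0.png',cv2.resize(p,(800,600),interpolation=cv2.INTER_CUBIC)); print(n,K,np.linalg.inv(W).round(3)); np.savez(f'{n}0.npz',p=p,K=K,W=W)
E
```

```text
{'t': 0.0, 'q': array([-1.32038736e+00,  1.31152476e-01,  1.48925626e+00,  9.00710071e-06,
        1.52300166e+00, -8.54284933e-02]), 'dq': array([ 0.0015867 ,  0.00144551,  0.00139804, -0.00091437,  0.0001443 ,
        0.00111588]), 'joint_torque': array([-4.44546240e-03, -5.59859490e+01, -4.91756237e+01,  7.67429732e-02,
        3.58760229e-02, -1.40514449e-04]), 'tool_pos': array([ 0.19760454, -0.56593213,  0.21760528]), 'orientation': array([ 2.03992493,  0.34769707, -2.04021629]), 'force': array([-0.42333147,  0.09175643,  0.16319689]), 'wrist_torque': array([ 0.03463041, -0.01957264,  0.04423657]), 'opening': 0.0930901417969022}
scene [[494.60390474   0.         254.95215173]
 [  0.         494.60390474 192.62694789]
 [  0.           0.           1.        ]] [[ 0.347  0.773 -0.531  1.096]
 [ 0.938 -0.296  0.183 -0.198]
 [-0.016 -0.561 -0.827  1.033]
 [ 0.     0.     0.     1.   ]]
top [[412.25405089   0.         252.87752222]
 [  0.         412.25405089 188.42978785]
 [  0.           0.           1.        ]] [[ 0.013 -0.983  0.182  0.302]
 [-0.999 -0.019 -0.031  0.019]
 [ 0.034 -0.182 -0.983  1.095]
 [ 0.     0.     0.     1.   ]]
```

View pics/scene0.png

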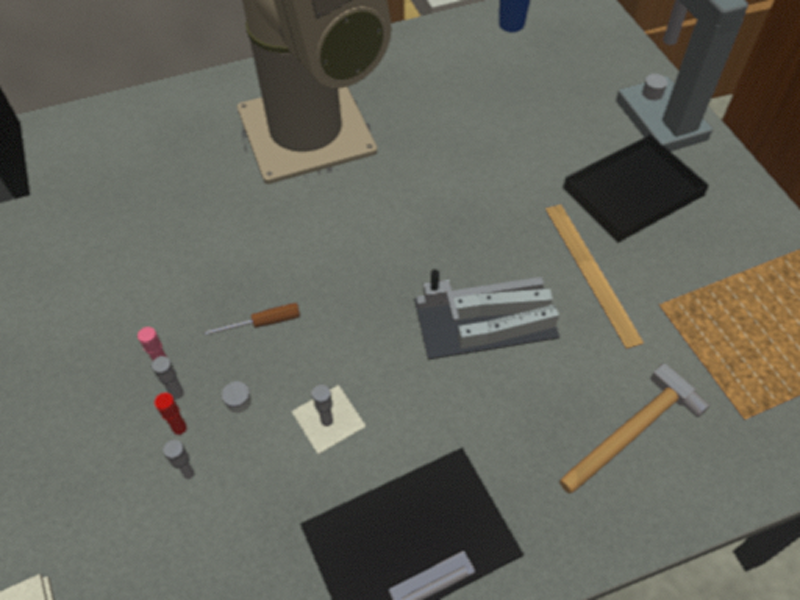

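View pics/top0.png

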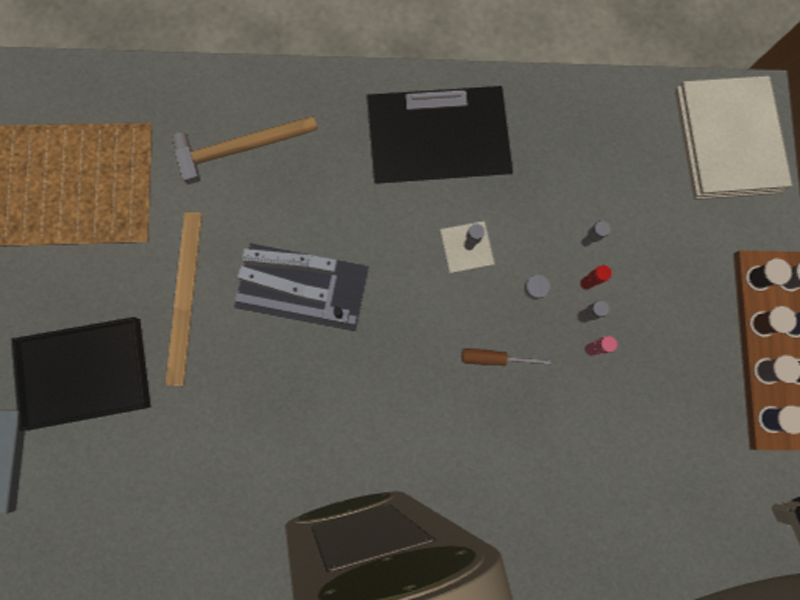

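The scene picture shows three grey punches: scene (322,400) on the white card, and (165,372) and (176,455) far to the left. Pink (150,340) and red (170,410) are look-alikes. The one on the card, seen from above at (474,235), is the one meant. The gauge is at top (300,285), with its marker at the right-hand end (338,313), so gauge +x points roughly along world +y.

Run:
```python
from h import *
L={n:np.load(n+'0.npz') for n in('top','scene')}
def b(n,u,v,z): return back(L[n]['K'],L[n]['W'],((u+.5)*.64-.5,(v+.5)*.64-.5),z).round(4)
print('head',b('top',476,230,.09),b('scene',321,392,.09))
print('base corners top',[b('top',*c,.006) for c in((249,244),(368,266),(356,330),(235,307))])
print('base scene',[b('scene',*c,.006) for c in((416,292),(428,356),(558,337))])
print('knob',b('top',338,312,.088),b('scene',435,271,.088))
a=L['top']['p'][150:214,147:240];c=L['scene']['p'][165:235,255:365]
a=cv2.resize(a,None,fx=6,fy=6,interpolation=3);c=cv2.resize(c,None,fx=5,fy=5,interpolation=3)
k=cv2.resize(L['scene']['p'][240:295,180:240],None,fx=4,fy=4,interpolation=3)
cv2.imwrite('pics/c.png',c);
o=np.zeros((600,800,3),np.uint8);o[:384,:558]=a;o[384:384+216,:240]=k[:216,:240];cv2.imwrite('pics/ac.png',o)
```

```text
head [ 0.5977 -0.1418  0.09  ] [ 0.5938 -0.1409  0.09  ]
base corners top [array([0.5882, 0.2399, 0.006 ]), array([0.5535, 0.0333, 0.006 ]), array([0.4416, 0.0513, 0.006 ]), array([0.4773, 0.2575, 0.006 ])]
base scene [array([0.4302, 0.0616, 0.006 ]), array([0.5483, 0.0359, 0.006 ]), array([0.5884, 0.2368, 0.006 ])]
knob [0.4591 0.0779 0.088 ] [0.4575 0.0818 0.088 ]
```

View pics/ac.png

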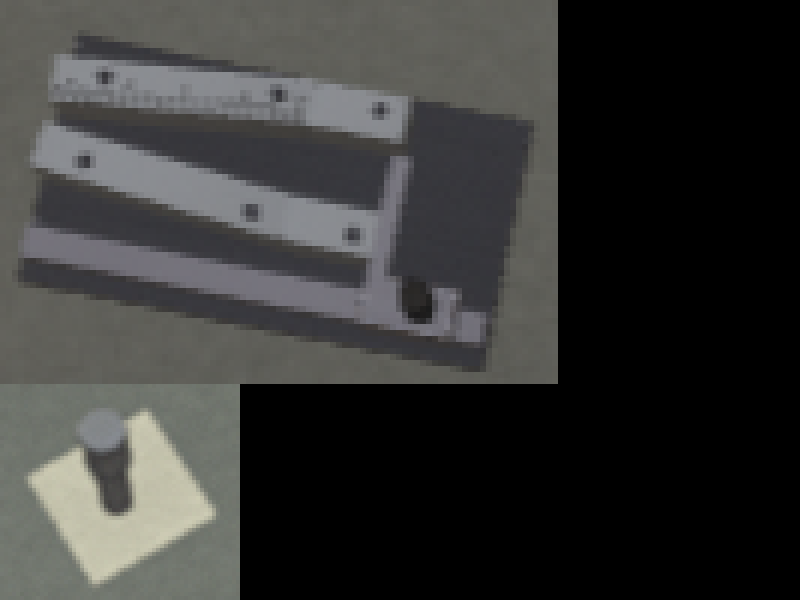

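The crop confirms it: the grey punch stands on the white card, foot near (117,505) and head near (103,430). The marker is fully back at the wide end of the gauge. Next I'll work out the move.

```bash
cat >> h.py <<'E'
def mv(p,ang=None):
    """world target (and desired world yaw in deg of the jaw axis) -> linear, roll of a call"""
    s=read_state(); M=R.from_rotvec(s['orientation']).as_matrix()
    l=M.T@(np.array(p)-s['tool_pos'])/.6
    y=np.degrees(np.arctan2(M[1,1],M[0,1]))
    r=None
    if ang is not None:
        r=-((ang-y+90)%180-90)/30   # tool x is down: positive roll lowers the yaw
    print('tool x',M[:,0].round(4),'jaw yaw',y.round(2),'linear',l.round(4),'roll',r, 'F',s['force'].round(2),'t',s['t'].round(2))
E
python3 - <<'E'
from h import *
L=np.load('top0.npz')
def b(u,v,z): return back(L['K'],L['W'],((u+.5)/6-.5+147,(v+.5)/6-.5+150),z)
c=[b(*q,.006) for q in((78,35),(533,120),(484,370),(18,283))]
loc=np.array([(115,-44),(-95,-44),(-95,71),(115,71)])/1000
P=np.array(c)[:,:2]
A=loc-loc.mean(0);B=P-P.mean(0)
U,S,V=np.linalg.svd(A.T@B);Rm=(U@V).T
print('gauge yaw',np.degrees(np.arctan2(Rm[1,0],Rm[0,0])),'origin',P.mean(0)-Rm@loc.mean(0), 'res',(P-(loc@Rm.T+P.mean(0)-Rm@loc.mean(0))).round(4))
mv([.59,-.14,.2],80.5)
E
```

```text
gauge yaw 80.3127959082941 origin [0.52700155 0.13372609] res [[ 0.     -0.0008]
 [ 0.0004  0.0004]
 [-0.0001  0.0003]
 [-0.0003  0.0001]]Traceback (most recent call last):
  File "<stdin>", line 10, in <module>
  File "h.py", line 25, in mv
    print('tool x',M[:,0].round(4),'jaw yaw',y.round(2),'linear',l.round(4),'roll',r, 'F',s['force'].round(2),'t',s['t'].round(2))
                                                                                                                  ^^^^^^^^^^^^
AttributeError: 'float' object has no attribute 'round'
```

```bash
sed -i "s/s\['t'\].round(2)/round(s['t'],2)/" h.py
python3 - <<'E'
from h import *
mv([.59,-.14,.2],80.3)
E
```

```text
tool x [-4.0e-04  1.6e-03 -1.0e+00] jaw yaw -70.76 linear [ 0.0304 -0.4548 -0.8514] roll 0.9646140488786368 F [-0.33  1.23  0.41] t 0.1
```

apply_moves(series=[{"jaw":-1,"linear":[0.01,-0.05,-0.09],"roll":0.1},{"jaw":-1,"linear":[0.02,-0.15,-0.28],"roll":0.3},{"jaw":-1,"linear":[0.03,-0.455,-0.851],"roll":0.965},{"jaw":-1,"linear":[0.03,-0.455,-0.851],"roll":0.965},{"jaw":-1,"linear":[0.03,-0.455,-0.851],"roll":0.965},{"jaw":-1,"linear":[0.03,-0.455,-0.851],"roll":0.965},{"jaw":-1,"linear":[0.03,-0.455,-0.851],"roll":0.965},{"jaw":-1,"linear":[0.03,-0.455,-0.851],"roll":0.965},{"jaw":-1,"linear":[0.03,-0.455,-0.851],"roll":0.965},{"jaw":-1,"linear":[0.03,-0.455,-0.851],"roll":0.965},{"jaw":-1,"linear":[0.03,-0.455,-0.851],"roll":0.965},{"jaw":-1,"linear":[0.03,-0.455,-0.851],"roll":0.965},{"jaw":-1,"linear":[0.03,-0.455,-0.851],"roll":0.965},{"jaw":-1,"linear":[0.03,-0.455,-0.851],"roll":0.965},{"jaw":-1,"linear":[0.03,-0.455,-0.851],"roll":0.965}])

```text
t: 1.98
tool_pos: [0.5895, -0.1405, 0.2004]
orientation: [-2.131, 0.18, 2.132]
force: [-0.2, 0.4, -0.5]
opening: 0.0928
```

Run:
```python
from h import *
p,K,W=cam('wrist'); np.savez('w1.npz',p=p,K=K,W=W); cv2.imwrite('pics/w1.png',p)
mv([.596,-.1415,.2],80.3)
print(np.linalg.inv(W).round(3),[proj(K,W,q) for q in([.596,-.1415,.09],[.596,-.1415,.0])])
```

```text
tool x [-2.0e-04  1.6e-03 -1.0e+00] jaw yaw -99.75 linear [ 0.0006  0.     -0.0109] roll -0.0016705199522675685 F [-0.41  0.32  0.52] t 2.02
[[-0.17  -0.947 -0.274  0.665]
 [-0.985  0.163  0.049 -0.155]
 [-0.002  0.278 -0.96   0.367]
 [ 0.     0.     0.     1.   ]] [array([251.18128845, 178.08500726]), array([251.60071887, 158.72529049])]
```

View pics/w1.png

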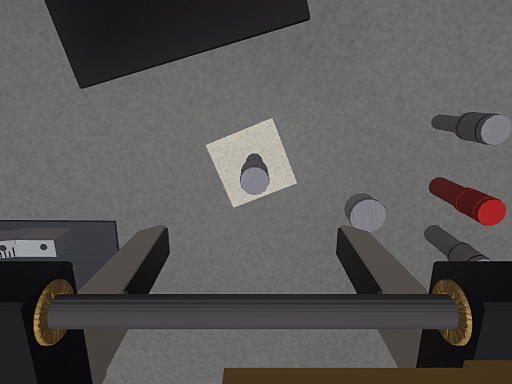

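The wrist view shows the target head on the card at (255,180), with the tin at (368,213) to its right.

Run:
```python
from h import *
L=np.load('w1.npz');K,W=L['K'],L['W']
h=back(K,W,(255,180.5),.0905); print('head',h,'tin',back(K,W,(368,215),.028))
mv([h[0],h[1],.061],80.3)
```

```text
head [ 0.59341455 -0.14444173  0.0905    ] tin [ 0.51737977 -0.25845336  0.028     ]
tool x [-2.0e-04  1.6e-03 -1.0e+00] jaw yaw -99.75 linear [ 0.2322  0.0059 -0.0076] roll -0.0016705199522675685 F [-0.41  0.32  0.52] t 2.02
```

apply_moves(series=[{"jaw":-1,"linear":[0.08,0.003,-0.008],"roll":0},{"jaw":-1,"linear":[0.17,0.003,-0.008],"roll":0},{"jaw":-1,"linear":[0.23,0.003,-0.008],"roll":0},{"jaw":-1,"linear":[0.245,0.003,-0.008],"roll":0},{"jaw":-1,"linear":[0.245,0.003,-0.008],"roll":0},{"jaw":-1,"linear":[0.245,0.003,-0.008],"roll":0},{"jaw":0,"linear":[0.245,0.003,-0.008],"roll":0},{"jaw":0.2,"linear":[0.245,0.003,-0.008],"roll":0},{"jaw":0.4,"linear":[0.245,0.003,-0.008],"roll":0},{"jaw":0.6,"linear":[0.245,0.003,-0.008],"roll":0},{"jaw":0.8,"linear":[0.245,0.003,-0.008],"roll":0},{"jaw":1,"linear":[0.245,0.003,-0.008],"roll":0},{"jaw":1,"linear":[0.245,0.003,-0.008],"roll":0},{"jaw":1,"linear":[0.245,0.003,-0.008],"roll":0}], force=30)

```text
t: 3.78
tool_pos: [0.5939, -0.1428, 0.0533]
orientation: [-2.131, 0.18, 2.132]
force: [0.5, 1.0, -1.2]
opening: 0.0258
```

Run:
```python
from h import *
s=read_state();print(s['opening'],s['tool_pos'])
mv([*s['tool_pos'][:2],.2],80.3)
```

```text
0.025780482632078664 [ 0.59392726 -0.14278208  0.05331135]
tool x [-3.0e-04  1.5e-03 -1.0e+00] jaw yaw -99.75 linear [-2.445e-01 -4.000e-04  1.000e-04] roll -0.0017420596924049884 F [ 0.49  1.   -1.18] t 3.77
```

apply_moves(series=[{"jaw":1,"linear":[-0.03,0,0],"roll":0},{"jaw":1,"linear":[-0.1,0,0],"roll":0},{"jaw":1,"linear":[-0.18,0,0],"roll":0},{"jaw":1,"linear":[-0.21,0,0],"roll":0},{"jaw":1,"linear":[-0.21,0,0],"roll":0}])

```text
t: 4.4
tool_pos: [0.5949, -0.1433, 0.181]
orientation: [-2.135, 0.181, 2.129]
force: [0.9, 0.1, -2.2]
opening: 0.0254
```

Run:
```python
from h import *
mv([.524,.116,.18],80.3); print(read_state()['opening'])
```

```text
tool x [ 2.8e-03  5.0e-04 -1.0e+00] jaw yaw -99.75 linear [ 0.0015 -0.4059  0.1897] roll -0.0016892350512155948 F [ 0.9   0.14 -2.18] t 4.4
0.025350566066195804
```

apply_moves(series=[{"jaw":1,"linear":[0,-0.05,0.023],"roll":0},{"jaw":1,"linear":[0,-0.13,0.061],"roll":0},{"jaw":1,"linear":[0,-0.22,0.103],"roll":0},{"jaw":1,"linear":[0,-0.31,0.145],"roll":0},{"jaw":1,"linear":[0,-0.37,0.173],"roll":0},{"jaw":1,"linear":[0.001,-0.406,0.19],"roll":0},{"jaw":1,"linear":[0.001,-0.406,0.19],"roll":0},{"jaw":1,"linear":[0.001,-0.406,0.19],"roll":0},{"jaw":1,"linear":[0.001,-0.406,0.19],"roll":0}])

```text
t: 5.52
tool_pos: [0.5237, 0.1151, 0.1795]
orientation: [-2.133, 0.183, 2.13]
force: [0.1, 0.0, -1.0]
opening: 0.0255
```

Run:
```python
from h import *
p,K,W=cam('wrist'); np.savez('w2.npz',p=p,K=K,W=W)
t,Kt,Wt=cam('top'); np.savez('t2.npz',p=t,K=Kt,W=Wt)
s,Ks,Ws=cam('scene'); np.savez('s2.npz',p=s,K=Ks,W=Ws)
o=np.vstack([p,np.zeros((216,512,3),np.uint8)]);o=np.hstack([o,np.zeros((600,288,3),np.uint8)])
c=cv2.resize(s[150:240,245:365],None,fx=2.4,fy=2.4,interpolation=3);o[384:600,:288]=c
cv2.imwrite('pics/w2.png',o)
mv([.524,.116,.14],80.3)
G=lambda x,y,z:[*(np.array([.527,.1337])+R.from_euler('z',80.3,degrees=True).as_matrix()[:2,:2]@[x,y]),z]
for q in((-.042,.016,.04),(-.042,-.016,.04),(0,.016,.04),(0,-.016,.04),(.11,.005,.04),(.11,-.005,.04),(-.08,.055,.088)): print(q,proj(K,W,G(*q)).round(1))
```

```text
tool x [ 2.6e-03  4.0e-04 -1.0e+00] jaw yaw -99.82 linear [ 0.0669 -0.001   0.0003] roll -0.003991565975208763 F [ 0.34 -0.25 -1.69] t 5.67
(-0.042, 0.016, 0.04) [275.  193.3]
(-0.042, -0.016, 0.04) [275.6 161.1]
(0, 0.016, 0.04) [232.1 193.4]
(0, -0.016, 0.04) [231.4 161.2]
(0.11, 0.005, 0.04) [118.5 182.8]
(0.11, -0.005, 0.04) [117.3 172.8]
(-0.08, 0.055, 0.088) [321.6 252. ]
```

View pics/w2.png

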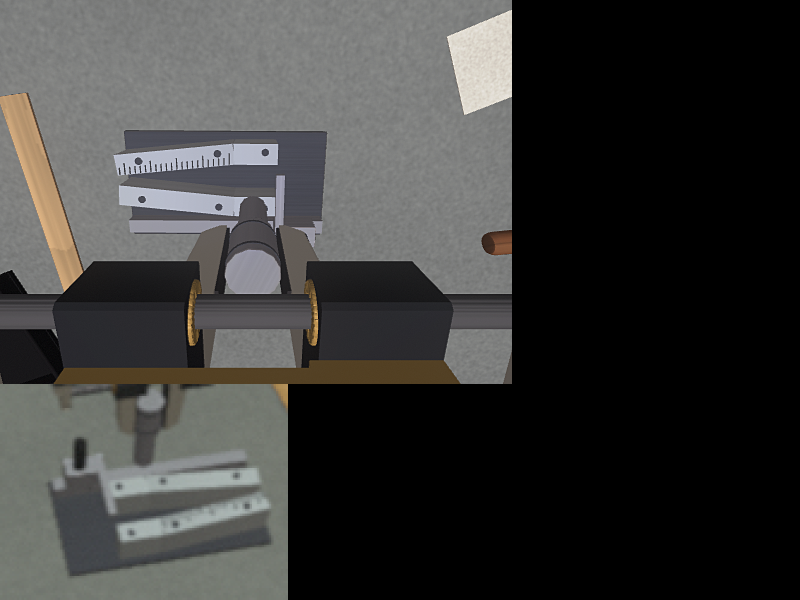

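The wrist view gives the cheek inner corners at (278,165), (275,197), (118,176) and (120,186). They sit about 4 px lower than predicted, so I'll refit the gauge in the wrist image and locate the held punch in that same image, to cancel calibration bias.

Run:
```python
from h import *
L=np.load('w2.npz');p,K,W=L['p'],L['K'],L['W']
c=cv2.resize(p[120:300,105:345],None,fx=3.3,fy=3.3,interpolation=3);cv2.imwrite('pics/w2c.png',c)
print(c.shape)
```

```text
(594, 792, 3)
```

View pics/w2c.png

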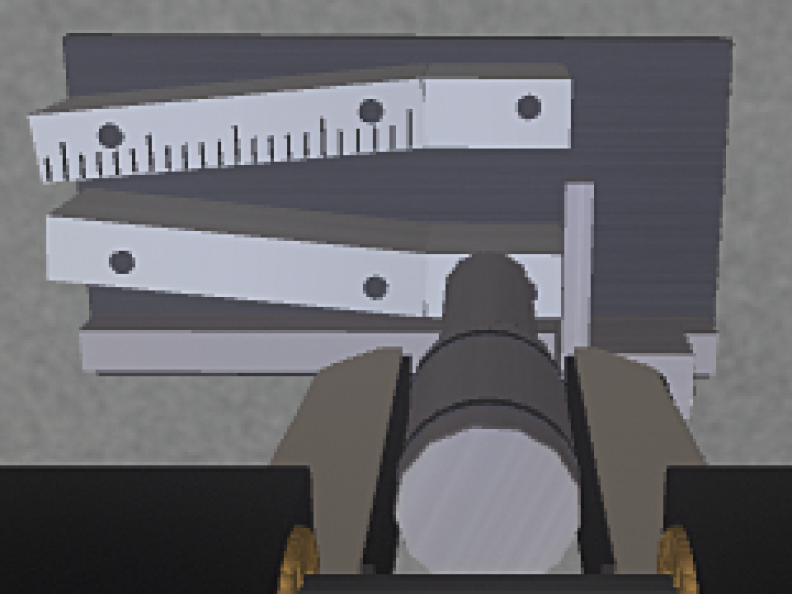

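```bash
cat >> h.py <<'E'
from scipy.optimize import least_squares
def fitg(K,W,uv,xyz,x0=(.525,.133,80.3)):
    xyz=np.array(xyz)/1000.; uv=np.array(uv)
    def w(g):
        Q=R.from_euler('z',g[2],degrees=True).apply(xyz)+[g[0],g[1],0]; return Q
    f=lambda g:(np.array([proj(K,W,q) for q in w(g)])-uv).ravel()
    r=least_squares(f,x0,x_scale=[.01,.01,1],loss='soft_l1'); return r.x,r.fun.reshape(-1,2)
def G(g,x,y,z): return R.from_euler('z',g[2],degrees=True).apply(np.array([x,y,z])/1000)+[g[0],g[1],0]
E
python3 - <<'E'
from h import *
L=np.load('w2.npz');p,K,W=L['p'],L['K'],L['W']
cr=lambda u,v:((u+.5)/3.3-.5+105,(v+.5)/3.3-.5+120)
uv=[cr(*q) for q in((570,148),(424,150),(42,183),(47,215),(426,254),(64,35),(731,38))]
X=[(-42,-16,40),(0,-16,40),(110,-5,40),(110,5,40),(0,16,40),(115,-44,6),(-95,-44,6)]
g,r=fitg(K,W,uv,X);print(g,r.round(1))
s=read_state();zf=s['tool_pos'][2]-.0533
h=back(K,W,cr(488,502),zf+.0905);print('head',h,'tcp',s['tool_pos'])
f=lambda q:back(K,W,cr(*q),zf)
print('foot arc top',f((488,252)),'width',np.linalg.norm(f((445,292))-f((537,292))))
for d in(16,19,22):   # predicted silhouettes of foot circle at TCP axis
    a=np.linspace(0,2*np.pi,73);pt=np.array([proj(K,W,[s['tool_pos'][0]+d/2e3*np.cos(t),s['tool_pos'][1]+d/2e3*np.sin(t),zf]) for t in a])
    q=(pt-[105,120]+.5)*3.3-.5;print(d,q.min(0).round(),q.max(0).round())
mv(G(g,-18,0,100),g[2])
E
```

```text
[ 0.52376453  0.13308898 79.82025353] [[-0.5  0.2]
 [-0.3 -0.7]
 [ 1.4 -0.1]
 [ 1.   0.2]
 [-0.5 -0.2]
 [-1.2  0.1]
 [ 0.5  0.4]]
head [0.52464295 0.11373651 0.21735071] tcp [0.52398944 0.11536252 0.18015071]
foot arc top [0.53167645 0.1125427  0.12685071] width 0.019809359728680746
16 [444. 252.] [518. 323.]
19 [437. 246.] [525. 329.]
22 [430. 239.] [532. 336.]
tool x [ 2.6e-03  4.0e-04 -1.0e+00] jaw yaw -99.82 linear [0.1336 0.0011 0.0059] roll 0.011999983166748506 F [ 0.34 -0.25 -1.69] t 5.67
```

apply_moves(series=[{"jaw":1,"linear":[0.02,0.001,0.0055],"roll":0.012},{"jaw":1,"linear":[0.07,0.001,0.0055],"roll":0.012},{"jaw":1,"linear":[0.11,0.001,0.0055],"roll":0.012},{"jaw":1,"linear":[0.13,0.001,0.0055],"roll":0.012},{"jaw":1,"linear":[0.145,0.001,0.0055],"roll":0.012},{"jaw":1,"linear":[0.16,0.001,0.0055],"roll":0.012},{"jaw":1,"linear":[0.175,0.001,0.0055],"roll":0.012},{"jaw":1,"linear":[0.187,0.001,0.0055],"roll":0.012},{"jaw":1,"linear":[0.193,0.001,0.0055],"roll":0.012},{"jaw":1,"linear":[0.193,0.001,0.0055],"roll":0.012}])

```text
t: 6.92
tool_pos: [0.5208, 0.1154, 0.0642]
orientation: [-2.131, 0.189, 2.126]
force: [0.7, -0.1, -1.9]
opening: 0.0256
```

Run:
```python
from h import *
g=(.52376,.13309,79.82)
p,K,W=cam('wrist'); np.savez('w3.npz',p=p,K=K,W=W)
s,Ks,Ws=cam('scene'); np.savez('s3.npz',p=s,K=Ks,W=Ws)
a=cv2.resize(p[150:330,105:345],None,fx=3.3,fy=3.3,interpolation=3)
c=cv2.resize(s[165:235,255:365],None,fx=2.5,fy=2.5,interpolation=3);a[594-175:,:275]=c;cv2.imwrite('pics/w3.png',a)
print(read_state()['tool_pos'])
mv(G(g,-18,0,60),g[2])
```

```text
[0.52117758 0.11540982 0.06463277]
tool x [ 3.1e-03  5.0e-04 -1.0e+00] jaw yaw -100.18 linear [0.0077 0.0002 0.001 ] roll 8.362065109584667e-05 F [ 0.65 -1.3  -2.44] t 7.03
```

View pics/w3.png

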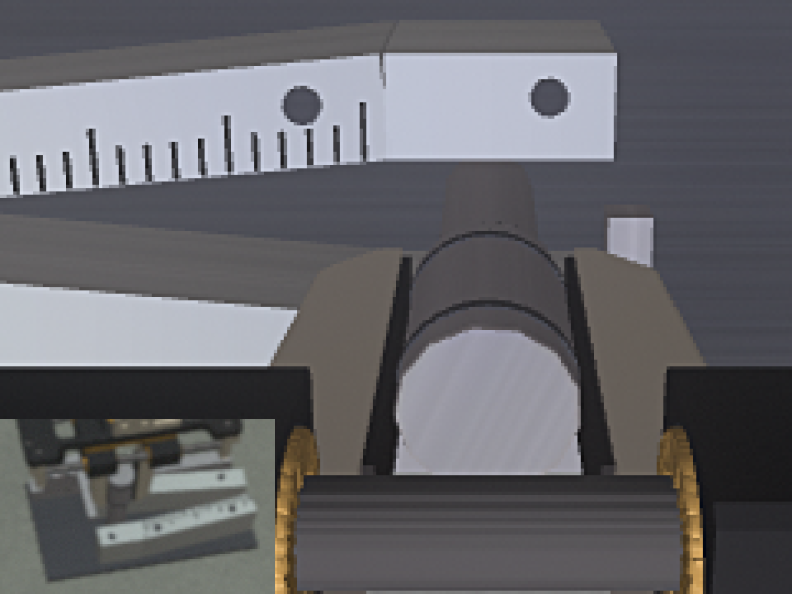

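The shank is inside the wide end of the slot, between the cheeks, and clear of the blade at (630,240). I'll lower it to the floor.

apply_moves(series=[{"jaw":1,"linear":[0.004,0,0],"roll":0},{"jaw":1,"linear":[0.007,0,0],"roll":0},{"jaw":1,"linear":[0.009,0,0],"roll":0},{"jaw":1,"linear":[0.009,0,0],"roll":0}])

```text
t: 7.52
tool_pos: [0.5213, 0.1154, 0.0593]
orientation: [-2.131, 0.189, 2.125]
force: [1.0, -0.5, -2.3]
opening: 0.0257
```

Run:
```python
from h import *
g=(.52376,.13309,79.82)
p,K,W=cam('wrist')
# shank/head arc at foot+50: predict arc top for TCP axis
s=read_state();t=s['tool_pos'];print(t)
L=np.load('w3.npz')
for dx in(0,):
  a=np.linspace(0,6.28,73);pt=np.array([proj(L['K'],L['W'],[.52118+.013*np.cos(q),.1154+.013*np.sin(q),.0646-.0533+.0505]) for q in a]);q=(pt-[105,150]+.5)*3.3-.5;print(q.min(0),q.max(0))
for X in((-42,-16,40),(0,-16,40)): print((proj(L['K'],L['W'],G(g,*X))-[105,150]+.5)*3.3-.5)
mv(G(g,30,0,59.5),g[2])
```

```text
[0.52130012 0.11544182 0.05932064]
[404.24638012 213.09392124] [556.96683725 353.95900323]
[611.23327096 159.96938986]
[385.07615914 159.97236725]
tool x [ 3.3e-03  5.0e-04 -1.0e+00] jaw yaw -100.18 linear [-0.0002 -0.0797  0.0012] roll 9.441267585543755e-05 F [ 1.09 -0.01 -1.67] t 7.58
```

apply_moves(series=[{"jaw":1,"linear":[0.001,0,0],"roll":0},{"jaw":1,"linear":[0.002,0,0],"roll":0},{"jaw":1,"linear":[0.002,0,0],"roll":0}])

```text
t: 7.95
tool_pos: [0.5217, 0.1154, 0.0593]
orientation: [-2.132, 0.189, 2.124]
force: [-3.6, -0.6, 8.7]
opening: 0.0258
```

Run:
```python
from h import *
g=(.52376,.13309,79.82)
print(read_state()['tool_pos']);mv(G(g,30,0,58.5),g[2])
```

```text
[0.52171735 0.11540793 0.05925398]
tool x [ 4.e-03  4.e-04 -1.e+00] jaw yaw -100.18 linear [ 0.0013 -0.0796  0.0019] roll 0.00010984070541250427 F [-3.61 -0.64  8.7 ] t 7.95
```

apply_moves(series=[{"jaw":1,"linear":[-0.001,0,0],"roll":0},{"jaw":1,"linear":[-0.001,-0.01,0],"roll":0},{"jaw":1,"linear":[-0.001,-0.025,0],"roll":0},{"jaw":1,"linear":[-0.001,-0.04,0],"roll":0},{"jaw":1,"linear":[-0.001,-0.055,0],"roll":0},{"jaw":1,"linear":[-0.001,-0.067,0],"roll":0},{"jaw":1,"linear":[-0.001,-0.072,0],"roll":0},{"jaw":1,"linear":[-0.001,-0.072,0],"roll":0}])

```text
t: 8.95
tool_pos: [0.5293, 0.1581, 0.0598]
orientation: [-2.132, 0.188, 2.124]
force: [-0.2, 0.0, -2.0]
opening: 0.0258
```

Run:
```python
from h import *
g=(.52376,.13309,79.82)
p,K,W=cam('wrist'); np.savez('w4.npz',p=p,K=K,W=W)
cv2.imwrite('pics/w4.png',cv2.resize(p[120:300,105:345],None,fx=3.3,fy=3.3,interpolation=3))
print(read_state()['tool_pos']);mv(G(g,45,0,59),g[2])
```

```text
[0.52930176 0.1578861  0.05984289]
tool x [ 3.9e-03  3.0e-04 -1.0e+00] jaw yaw -100.17 linear [ 0.0014 -0.0327  0.0018] roll 0.0003712581360105105 F [ 0.2  -0.57 -2.23] t 9.0
```

View pics/w4.png

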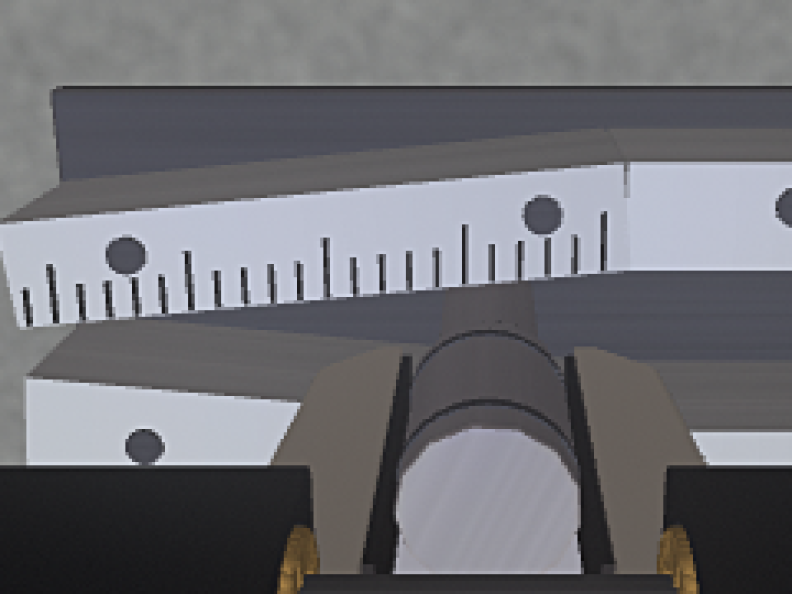

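The punch is in the taper, about 2 mm towards the near cheek. I'll nudge it to the centre and advance to just before the earliest possible wedge at x = 50.

apply_moves(series=[{"jaw":1,"linear":[0,-0.002,-0.0025],"roll":0},{"jaw":1,"linear":[0,-0.01,-0.0025],"roll":0},{"jaw":1,"linear":[0,-0.02,-0.0025],"roll":0},{"jaw":1,"linear":[0,-0.03,-0.0025],"roll":0},{"jaw":1,"linear":[0,-0.036,-0.0025],"roll":0},{"jaw":1,"linear":[0,-0.036,-0.0025],"roll":0}])

```text
t: 9.75
tool_pos: [0.5345, 0.1792, 0.0598]
orientation: [-2.133, 0.188, 2.125]
force: [-0.1, 1.4, -2.9]
opening: 0.0259
```

apply_moves(series=[{"jaw":1,"linear":[0,-0.003,0],"roll":0},{"jaw":1,"linear":[0,-0.006,0],"roll":0},{"jaw":1,"linear":[0,-0.006,0],"roll":0}])

```text
t: 10.12
tool_pos: [0.535, 0.1829, 0.0597]
orientation: [-2.132, 0.188, 2.125]
force: [-2.2, 0.4, -2.4]
opening: 0.0253
```

```bash
cat > st.py <<'E'
from h import *
g=(.52376,.13309,79.82)
s=read_state(); q=R.from_euler('z',-g[2],degrees=True)
print('tcp in gauge mm',(q.apply(s['tool_pos']-[g[0],g[1],0])*1000).round(1),'F in gauge',q.apply(s['force']).round(1),'open',s['opening'],'t',round(s['t'],2))
E
python3 st.py
```

```text
tcp in gauge mm [51.  -2.2 59.7] F in gauge [-0.   2.2 -2.4] open 0.025313513882351812 t 10.12
```

apply_moves(series=[{"jaw":1,"linear":[0,-0.002,0.0013],"roll":0},{"jaw":1,"linear":[0,-0.005,0.0013],"roll":0},{"jaw":1,"linear":[0,-0.005,0.0013],"roll":0}])

```text
t: 10.5
tool_pos: [0.5349, 0.1861, 0.0598]
orientation: [-2.133, 0.188, 2.125]
force: [-0.7, -0.6, -1.9]
opening: 0.0254
```

```bash
python3 st.py
```

```text
tcp in gauge mm [54.2 -1.6 59.8] F in gauge [-0.7  0.6 -1.9] open 0.025413152162431046 t 10.5
```

apply_moves(series=[{"jaw":1,"linear":[0,-0.002,0],"roll":0},{"jaw":1,"linear":[0,-0.005,0],"roll":0},{"jaw":1,"linear":[0,-0.005,0],"roll":0}])

```text
t: 10.88
tool_pos: [0.5354, 0.1893, 0.0598]
orientation: [-2.132, 0.188, 2.125]
force: [-0.6, 1.0, -2.2]
opening: 0.0254
```

```bash
python3 st.py
```

```text
tcp in gauge mm [57.3 -1.5 59.8] F in gauge [ 0.9  0.8 -2.2] open 0.02538894122838069 t 10.88
```

apply_moves(series=[{"jaw":1,"linear":[0.0006,-0.002,0.0003],"roll":0},{"jaw":1,"linear":[0.0006,-0.005,0.0003],"roll":0},{"jaw":1,"linear":[0.0006,-0.005,0.0003],"roll":0}])

```text
t: 11.25
tool_pos: [0.5357, 0.1924, 0.0594]
orientation: [-2.132, 0.187, 2.125]
force: [-0.3, 0.6, -2.1]
opening: 0.0255
```

```bash
python3 st.py
```

```text
tcp in gauge mm [60.5 -1.2 59.4] F in gauge [ 0.5  0.4 -2.1] open 0.02546600272365758 t 11.25
```

apply_moves(series=[{"jaw":1,"linear":[0,-0.002,0.0003],"roll":0},{"jaw":1,"linear":[0,-0.003,0.0003],"roll":0},{"jaw":1,"linear":[0,-0.003,0.0003],"roll":0}])

```text
t: 11.62
tool_pos: [0.5358, 0.1943, 0.0593]
orientation: [-2.132, 0.187, 2.125]
force: [-0.3, 0.6, -2.3]
opening: 0.0257
```

```bash
python3 st.py
```

```text
tcp in gauge mm [62.4 -1.  59.3] F in gauge [ 0.5  0.4 -2.3] open 0.02568333475713129 t 11.62
```

apply_moves(series=[{"jaw":1,"linear":[0.0002,-0.002,0],"roll":0},{"jaw":1,"linear":[0.0002,-0.003,0],"roll":0},{"jaw":1,"linear":[0.0002,-0.003,0],"roll":0}])

```text
t: 12.0
tool_pos: [0.536, 0.1959, 0.0593]
orientation: [-2.132, 0.188, 2.125]
force: [-1.6, -3.1, 1.5]
opening: 0.0255
```

```bash
python3 st.py
```

```text
tcp in gauge mm [64.  -1.  59.3] F in gauge [-3.3  1.   1.5] open 0.025492619219645213 t 12.0
```

apply_moves(series=[{"jaw":1,"linear":[0,-0.001,0],"roll":0},{"jaw":1,"linear":[0,-0.002,0],"roll":0},{"jaw":1,"linear":[0,-0.002,0],"roll":0}])

```text
t: 12.38
tool_pos: [0.5362, 0.197, 0.0593]
orientation: [-2.132, 0.188, 2.126]
force: [-2.4, -3.3, 0.7]
opening: 0.0259
```

```bash
python3 st.py
```

```text
tcp in gauge mm [65.1 -0.9 59.3] F in gauge [-3.7  1.7  0.7] open 0.02590318435393826 t 12.38
```

apply_moves(series=[{"jaw":1,"linear":[0,-0.001,0.0006],"roll":0},{"jaw":1,"linear":[0,-0.0025,0.0006],"roll":0},{"jaw":1,"linear":[0,-0.0025,0.0006],"roll":0}])

```text
t: 12.75
tool_pos: [0.5362, 0.198, 0.0593]
orientation: [-2.133, 0.189, 2.126]
force: [-1.6, -4.1, 0.8]
opening: 0.0256
```

```bash
python3 st.py
```

```text
tcp in gauge mm [66.1 -0.8 59.3] F in gauge [-4.3  0.9  0.8] open 0.025563738789036887 t 12.75
```

apply_moves(series=[{"jaw":1,"linear":[0,-0.001,0],"roll":0},{"jaw":1,"linear":[0,-0.0015,0],"roll":0},{"jaw":1,"linear":[0,-0.0015,0],"roll":0}])

```text
t: 13.12
tool_pos: [0.5363, 0.1982, 0.0593]
orientation: [-2.133, 0.19, 2.127]
force: [-2.3, -5.8, 1.5]
opening: 0.0254
```

```bash
python3 st.py
```

```text
tcp in gauge mm [66.3 -0.8 59.3] F in gauge [-6.1  1.2  1.5] open 0.025379565976205356 t 13.12
```

apply_moves(series=[{"jaw":1,"linear":[0,-0.0015,0],"roll":0},{"jaw":1,"linear":[0,-0.003,0],"roll":0},{"jaw":1,"linear":[0,-0.003,0],"roll":0},{"jaw":1,"linear":[0,-0.003,0],"roll":0}])

```text
t: 13.62
tool_pos: [0.5364, 0.1985, 0.0593]
orientation: [-2.133, 0.193, 2.129]
force: [-3.6, -9.3, 2.9]
opening: 0.0259
```

```bash
python3 st.py
```

```text
tcp in gauge mm [66.6 -0.9 59.3] F in gauge [-9.8  2.   2.9] open 0.02587408161042385 t 13.62
```

apply_moves(series=[{"jaw":1,"linear":[0,-0.002,0.0006],"roll":0},{"jaw":1,"linear":[0,-0.0035,0.0006],"roll":0},{"jaw":1,"linear":[0,-0.0045,0.0006],"roll":0},{"jaw":1,"linear":[0,-0.0045,0.0006],"roll":0}])

```text
t: 14.12
tool_pos: [0.5364, 0.1989, 0.0593]
orientation: [-2.135, 0.198, 2.131]
force: [-2.4, -13.1, 5.2]
opening: 0.0255
```

```bash
python3 st.py; python3 -c "
from h import *
mv([.5,.2,.1],79.82)"
```

```text
tcp in gauge mm [67.  -0.8 59.3] F in gauge [-13.3  -0.    5.2] open 0.025470379344402053 t 14.12
tool x [ 0.001  -0.0085 -1.    ] jaw yaw -100.14 linear [-0.0679  0.0094  0.0599] roll 0.0011932736252636762 F [ -2.36 -13.12   5.2 ] t 14.12
```

Wedged at 13 N, with TCP at gauge x ≈ 66, which fits a 19 mm shank. Now I'll relax the push and release.

apply_moves(series=[{"jaw":1,"linear":[0,0,0],"roll":0},{"jaw":1,"linear":[0,0,0],"roll":0},{"jaw":0.3,"linear":[0,0,0],"roll":0},{"jaw":0,"linear":[0,0,0],"roll":0},{"jaw":-0.2,"linear":[0,0,0],"roll":0},{"jaw":-0.2,"linear":[0,0,0],"roll":0}])

```text
t: 14.88
tool_pos: [0.5365, 0.1991, 0.0594]
orientation: [-2.135, 0.198, 2.13]
force: [0.0, -0.0, 0.7]
opening: 0.0548
```

```bash
python3 st.py; python3 -c "
from h import *
g=(.52376,.13309,79.82)
mv([.5362,.199,.18],79.82)"
```

```text
tcp in gauge mm [67.3 -0.9 59.4] F in gauge [-0.  -0.   0.7] open 0.054847352457489 t 14.88
tool x [ 0.0013 -0.0082 -1.    ] jaw yaw -100.14 linear [-2.01e-01  1.90e-03 -1.00e-04] roll 0.0014301545052376242 F [ 0.02 -0.03  0.72] t 14.88
```

apply_moves(series=[{"jaw":-0.2,"linear":[-0.03,0,0],"roll":0},{"jaw":-0.2,"linear":[-0.09,0.001,0],"roll":0},{"jaw":-0.2,"linear":[-0.17,0.002,0],"roll":0},{"jaw":-0.2,"linear":[-0.2,0.002,0],"roll":0},{"jaw":-0.2,"linear":[-0.2,0.002,0],"roll":0}])

```text
t: 15.5
tool_pos: [0.5373, 0.1993, 0.1816]
orientation: [-2.138, 0.196, 2.126]
force: [0.4, 0.5, 0.4]
opening: 0.056
```

Run:
```python
from h import *
g=(.52376,.13309,79.82)
p,K,W=cam('wrist'); np.savez('w5.npz',p=p,K=K,W=W)
t,Kt,Wt=cam('top');s,Ks,Ws=cam('scene');np.savez('s5.npz',p=s,K=Ks,W=Ws);np.savez('t5.npz',p=t,K=Kt,W=Wt)
o=np.zeros((600,800,3),np.uint8);o[:384,:512]=p
o[:216,512:800]=cv2.resize(s[150:240,245:365],None,fx=2.4,fy=2.4,interpolation=3)
o[384:600,:314]=cv2.resize(t[148:220,147:252],(314,216),interpolation=3);cv2.imwrite('pics/w5.png',o)
for q in((66,0,96),(66,0,6),(-80,55,88),(110,5,40),(110,-5,40)): print(q,proj(K,W,G(g,*q)).round(1))
mv(G(g,-116,55,180),79.82)
```

```text
(66, 0, 96) [252.4 196.2]
(66, 0, 6) [251.9 171.7]
(-80, 55, 88) [418.1 253.1]
(110, 5, 40) [207.  184.4]
(110, -5, 40) [206.6 174.4]
tool x [-0.0017 -0.0091 -1.    ] jaw yaw -100.13 linear [-0.0016  0.3041  0.091 ] roll 0.0015332983780126596 F [ 0.25  0.54 -1.14] t 15.65
```

View pics/w5.png

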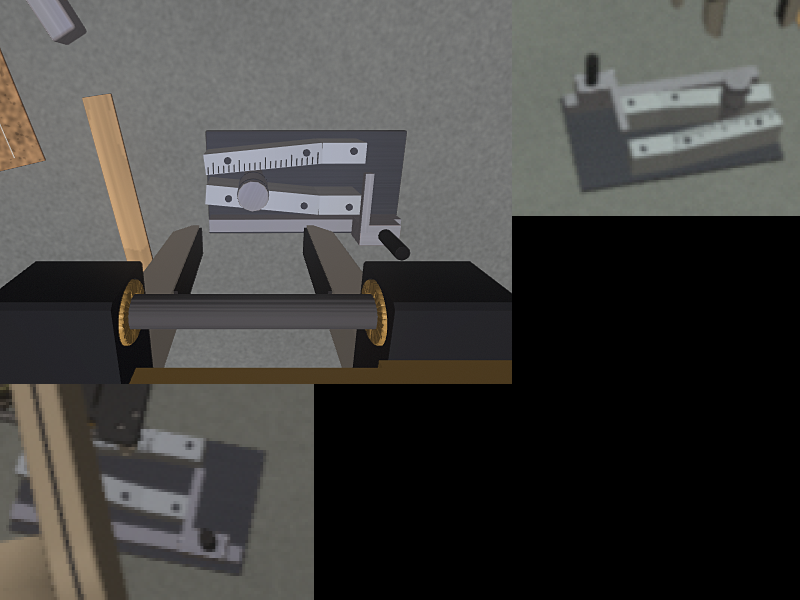

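The punch stands wedged alone at (253,196) in the wrist view, predicted (252,196) for x = 66. The knob top is at (403,252), so the marker starts about 13 mm forward of fully back, with its knob near x = −67. I'll move in behind it with the fingers closed.

apply_moves(series=[{"jaw":1,"linear":[0,0.03,0.009],"roll":0},{"jaw":1,"linear":[0,0.1,0.03],"roll":0},{"jaw":1,"linear":[0,0.19,0.06],"roll":0},{"jaw":1,"linear":[0,0.26,0.083],"roll":0},{"jaw":1,"linear":[0,0.287,0.091],"roll":0},{"jaw":1,"linear":[0,0.287,0.091],"roll":0},{"jaw":1,"linear":[0,0.287,0.091],"roll":0},{"jaw":1,"linear":[0,0.287,0.091],"roll":0}])

```text
t: 16.65
tool_pos: [0.4513, 0.0397, 0.1787]
orientation: [-2.132, 0.197, 2.135]
force: [-0.1, -0.3, -0.5]
opening: 0.0003
```

```bash
python3 st.py
python3 - <<'E'
from h import *
g=(.52376,.13309,79.82)
p,K,W=cam('wrist');cv2.imwrite('pics/w6.png',p)
for q in((-67,55,88),(-67,55,70)): print(q,proj(K,W,G(g,*q)).round(1))
mv(G(g,-105,55,64),79.82)
E
```

```text
tcp in gauge mm [-104.8   54.8  178.7] F in gauge [-0.3  0.  -0.5] open 0.00032845377332783106 t 16.65
(-67, 55, 88) [204.1 192. ]
(-67, 55, 70) [206.8 186.1]
tool x [-0.0021 -0.0089 -1.    ] jaw yaw -100.06 linear [ 1.913e-01 -1.400e-03  1.000e-04] roll 0.004158184754790757 F [ 0.53  1.09 -0.35] t 16.7
```

View pics/w6.png

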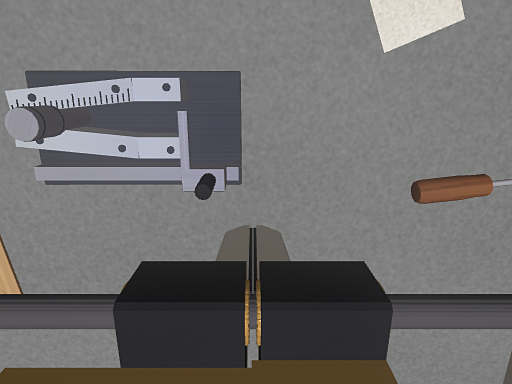

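The knob runs from (210,178) at its base to (203,193) at its top, matching the prediction of (204,192). The fingers are behind it, so I'll descend and push.

apply_moves(series=[{"jaw":1,"linear":[0.05,-0.001,0],"roll":0},{"jaw":1,"linear":[0.12,-0.001,0],"roll":0},{"jaw":1,"linear":[0.17,-0.001,0],"roll":0},{"jaw":1,"linear":[0.19,-0.001,0],"roll":0},{"jaw":1,"linear":[0.19,-0.001,0],"roll":0},{"jaw":1,"linear":[0.19,-0.001,0],"roll":0}])

```text
t: 17.45
tool_pos: [0.4523, 0.0393, 0.0663]
orientation: [-2.135, 0.197, 2.133]
force: [0.7, -0.1, 0.0]
opening: 0.0002
```

apply_moves(series=[{"jaw":1,"linear":[0,-0.01,0],"roll":0},{"jaw":1,"linear":[0,-0.03,0],"roll":0},{"jaw":1,"linear":[0,-0.05,0],"roll":0},{"jaw":1,"linear":[0,-0.07,0],"roll":0},{"jaw":1,"linear":[0,-0.08,0],"roll":0},{"jaw":1,"linear":[0,-0.08,0],"roll":0}])

```text
t: 18.2
tool_pos: [0.4605, 0.0872, 0.0656]
orientation: [-2.135, 0.196, 2.134]
force: [0.2, -0.0, -0.8]
opening: 0.0005
```

```bash
python3 st.py
```

```text
tcp in gauge mm [-56.3  54.2  65.6] F in gauge [-0.  -0.2 -0.8] open 0.0004617861955105452 t 18.2
```

apply_moves(series=[{"jaw":1,"linear":[0,-0.015,-0.001],"roll":0},{"jaw":1,"linear":[0,-0.035,-0.001],"roll":0},{"jaw":1,"linear":[0,-0.055,-0.001],"roll":0},{"jaw":1,"linear":[0,-0.073,-0.001],"roll":0}])

```text
t: 18.7
tool_pos: [0.4686, 0.1312, 0.0651]
orientation: [-2.134, 0.196, 2.134]
force: [-0.7, -1.2, 2.5]
opening: 0.0005
```

```bash
python3 st.py
python3 - <<'E'
from h import *
g=(.52376,.13309,79.82)
p,K,W=cam('wrist');s,Ks,Ws=cam('scene')
o=np.zeros((600,800,3),np.uint8);o[:384,:512]=p
o[384:600,:288]=cv2.resize(s[150:240,245:365],None,fx=2.4,fy=2.4,interpolation=3);cv2.imwrite('pics/w7.png',o)
E
```

```text
tcp in gauge mm [-11.6  53.9  65.1] F in gauge [-1.3  0.5  2.5] open 0.0004521611147031103 t 18.7
```

View pics/w7.png

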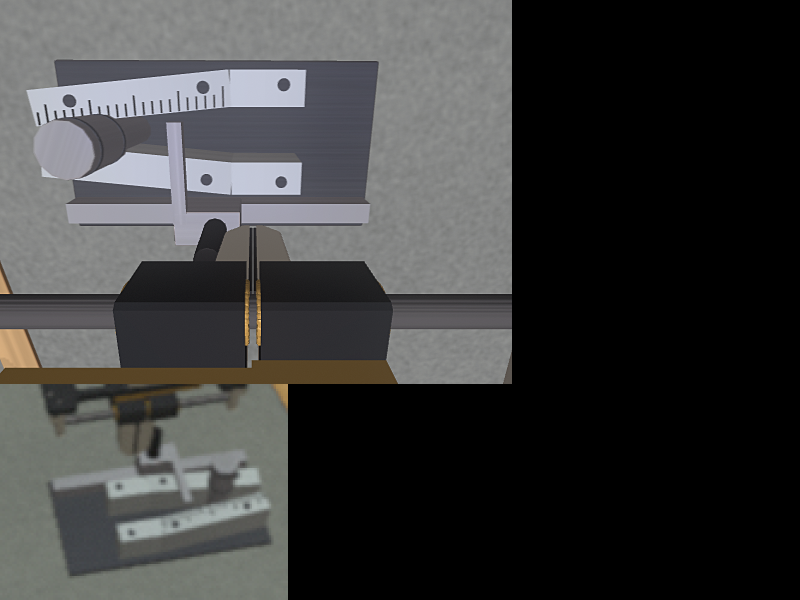

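The fingers are pushing the marker along. Its blade edge at (167,124) corresponds to x ≈ 36, and the punch shank's rear is at about x = 56. I'll advance 16 mm, then in small steps.

apply_moves(series=[{"jaw":1,"linear":[0,-0.01,0],"roll":0},{"jaw":1,"linear":[0,-0.02,0],"roll":0},{"jaw":1,"linear":[0,-0.026,0],"roll":0},{"jaw":1,"linear":[0,-0.026,0],"roll":0}])

```text
t: 19.3
tool_pos: [0.4716, 0.1473, 0.0651]
orientation: [-2.135, 0.193, 2.134]
force: [-0.4, -0.1, 0.1]
opening: 0.0004
```

```bash
python3 st.py
```

```text
tcp in gauge mm [ 4.8 53.8 65.1] F in gauge [-0.2  0.3  0.1] open 0.00039519951395265175 t 19.3
```

apply_moves(series=[{"jaw":1,"linear":[0,-0.002,0],"roll":0},{"jaw":1,"linear":[0,-0.0025,0],"roll":0}])

```text
t: 19.55
tool_pos: [0.4719, 0.1487, 0.0651]
orientation: [-2.135, 0.194, 2.134]
force: [0.4, -0.6, -0.0]
opening: 0.0004
```

```bash
python3 st.py
```

```text
tcp in gauge mm [ 6.2 53.8 65.1] F in gauge [-0.5 -0.5 -0. ] open 0.0004004759000465558 t 19.55
```

apply_moves(series=[{"jaw":1,"linear":[0,-0.002,0],"roll":0},{"jaw":1,"linear":[0,-0.0025,0],"roll":0}])

```text
t: 19.8
tool_pos: [0.4721, 0.1501, 0.065]
orientation: [-2.135, 0.194, 2.134]
force: [-0.9, -2.2, -0.2]
opening: 0.0007
```

```bash
python3 st.py
```

```text
tcp in gauge mm [ 7.6 53.8 65. ] F in gauge [-2.3  0.5 -0.2] open 0.0006616010277788331 t 19.8
```

apply_moves(series=[{"jaw":1,"linear":[0,-0.002,0],"roll":0},{"jaw":1,"linear":[0,-0.002,0],"roll":0}])

```text
t: 20.05
tool_pos: [0.4724, 0.1514, 0.065]
orientation: [-2.135, 0.194, 2.134]
force: [-0.1, -1.4, 1.2]
opening: 0.0006
```

```bash
python3 st.py
```

```text
tcp in gauge mm [ 8.9 53.8 65. ] F in gauge [-1.4 -0.1  1.2] open 0.0005671021852527458 t 20.05
```

apply_moves(series=[{"jaw":1,"linear":[0,-0.002,0],"roll":0},{"jaw":1,"linear":[0,-0.002,0],"roll":0}])

```text
t: 20.3
tool_pos: [0.4725, 0.1523, 0.065]
orientation: [-2.135, 0.194, 2.134]
force: [-1.2, -3.7, 2.3]
opening: 0.0003
```

```bash
python3 st.py
```

```text
tcp in gauge mm [ 9.9 53.8 65. ] F in gauge [-3.8  0.5  2.3] open 0.0003241699868297639 t 20.3
```

apply_moves(series=[{"jaw":1,"linear":[0,-0.0015,0],"roll":0},{"jaw":1,"linear":[0,-0.002,0],"roll":0},{"jaw":1,"linear":[0,-0.002,0],"roll":0}])

```text
t: 20.68
tool_pos: [0.4726, 0.1526, 0.065]
orientation: [-2.136, 0.196, 2.135]
force: [-2.8, -8.3, 2.1]
opening: 0.0006
```

```bash
python3 st.py; python3 -c "
from h import *
p,K,W=cam('wrist'); np.savez('w8.npz',p=p,K=K,W=W)"
```

```text
tcp in gauge mm [10.1 53.8 65. ] F in gauge [-8.7  1.3  2.1] open 0.0006393902273968263 t 20.68
```

The marker stalled at 8.7 N, so it is against the shank. I'll back straight off, rise, and check.

apply_moves(series=[{"jaw":1,"linear":[0,0.005,0],"roll":0},{"jaw":1,"linear":[0,0.025,0],"roll":0},{"jaw":1,"linear":[0,0.05,0],"roll":0},{"jaw":1,"linear":[0,0.06,0],"roll":0},{"jaw":1,"linear":[-0.05,0.06,0],"roll":0},{"jaw":1,"linear":[-0.13,0.06,0],"roll":0},{"jaw":1,"linear":[-0.2,0.06,0],"roll":0},{"jaw":1,"linear":[-0.22,0.06,0],"roll":0},{"jaw":1,"linear":[-0.22,0.06,0],"roll":0}])

```text
t: 21.85
tool_pos: [0.4669, 0.1183, 0.1976]
orientation: [-2.137, 0.196, 2.134]
force: [0.4, -0.4, -0.2]
opening: 0.0004
```

Run:
```python
from h import *
g=(.52376,.13309,79.82)
p,K,W=cam('wrist');s,Ks,Ws=cam('scene');np.savez('w9.npz',p=p,K=K,W=W);np.savez('s9.npz',p=s,K=Ks,W=Ws)
u0,v0=np.clip(proj(K,W,G(g,40,10,40)).astype(int)-[100,75],0,[312,234])
o=np.zeros((600,800,3),np.uint8);o[:384,:512]=cv2.resize(p[v0:v0+150,u0:u0+200],(512,384),interpolation=3)
o[384:600,:288]=cv2.resize(s[150:240,245:365],None,fx=2.4,fy=2.4,interpolation=3)
o[384:600,288:544]=cv2.resize(s[190:310,60:260],(256,216));o[:288,544:]=cv2.resize(p,(256,288));cv2.imwrite('pics/w9.png',o)
m=lambda q:((proj(K,W,G(g,*q))-[u0,v0]+.5)*2.56-.5).round()
print('edge@56',m((56,-8,49)),m((56,40,49)),'head',m((66,0,96)),'foot',m((66,0,40)),'edge@50',m((50,-8,49)));
# camera position in gauge
```

```text
edge@56 [206. 146.] [215. 275.] head [138. 179.] foot [187. 166.] edge@50 [222. 146.]
```

View pics/w9.png

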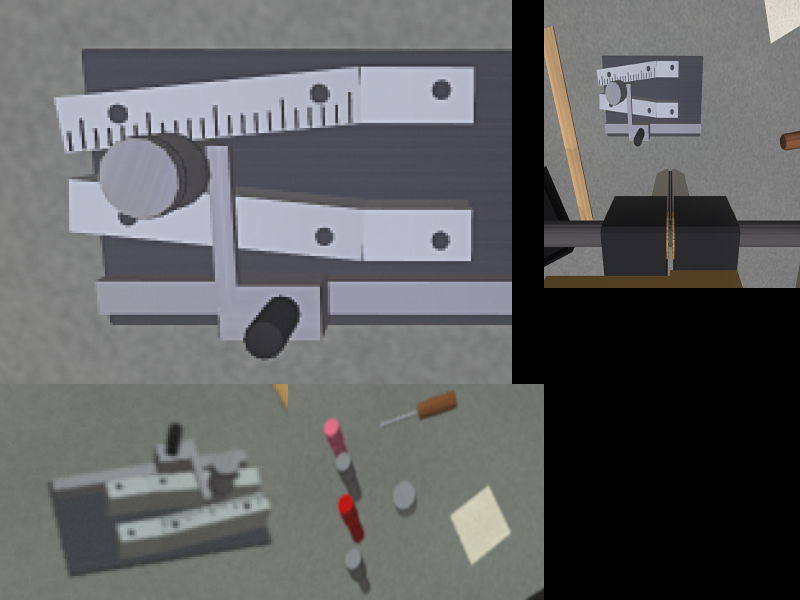

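The final view shows the blade edge at (207,147), i.e. x ≈ 55.6. The head is at (138,177), matching a wedged axis at x ≈ 66, with the blade against the shank. The other punches, tin and awl look unmoved.

```bash
python3 -c "
from plant import *
print(read_state()['t'],close_job())"
```

```text
the job is handed in; nothing more can be done
21.95 None
```

The punch from the white card is wedged upright in the taper slot at gauge x ≈ 66 mm, so its shank is 19 mm. I stood it in the wide end, slid it in until the force reached 13 N, and let go. I then pushed the marker up behind it with closed fingers until it stalled at 8.7 N, and backed the arm clear. I handed the job in at about 22 s.

- **Final images:** the punch is at x ≈ 66 mm and the marker edge at x ≈ 55.6 mm. A 19 mm shank there should leave the edge at about 56.5 mm. The small gap is within the measuring error, and the stall force shows the marker met the shank.
- **Everything else:** in the last picture the other two punches, the red and pink look-alikes, the tin and the awl look unmoved.
- **Disagreements:**
  - The top and wrist cameras placed the gauge about 4 mm apart, so I worked from the wrist camera and the contact forces.
  - The marker started about 13 mm forward of fully back, which did not affect the result.

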